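Clear the sawn offcuts off the sink ledge into the bin

TASK

Clear all three wood offcuts off the stainless ledge into the long open bin that stands along its far edge; pushing them off the edge is fine. One is still held in the ratchet clamp: press the pawl's thumb tail down so that its tip lifts off the teeth, slide the clamp jaw fully back and leave it there, and only then sweep that piece out. Leave the scraper and everything else where it is.

Things in the scene. Friction and masses are not known exactly. Their poses are not given: they have to be found in the camera images.
- ledge: raised stainless steel ledge, a fixed block 220 mm (its x) by 760 mm (its y) by 100 mm high; origin at the centre of its underside, flat top 100 mm above it; z up, +x points away from the robot to the bin. Its +x edge is open (no lip). The clamp stands on it, centred on x = 20 mm
- fixed_jaw (a point): top centre of the clamp's fixed jaw, a dark steel block on the ledge, 70 (x) by 20 (y) by 45 mm high. From it towards ledge -y follow the held offcut, the moving jaw with its post, and the pawl housing: two upright cheeks 46 mm high, 46 mm wide overall, from 210 to 265 mm away
- bin: long open grey plastic bin, fixed, 180 mm (x) by 520 mm (y) by 88 mm high, walls and floor 5 mm; origin at the centre of its underside, axes parallel to the ledge's. Its near wall stands 4 mm beyond the ledge's far edge, its rim 12 mm lower than the ledge's top; it reaches past all three offcuts
- pawl (a joint): angle of the ratchet pawl, rad: 0 = tip down between the teeth of the clamp bar, so that the jaw cannot slide back; 0.45 = stop, tip fully lifted. The tip is clear of the teeth from about 0.25. The hinge is stiff: it stays where it is left; the tail needs about 2 N
- pawl_tail (a point): centre of the upper face of the pawl's thumb tail, a dark steel pad 32 mm (ledge x) by 28 mm (ledge y), 69 mm above the ledge's top while the tip is down. The hinge pin runs along ledge x, 55 mm nearer +y and 36 mm above the ledge's top. Pressed all the way (joint 0 to 0.45) the pad sinks about 27 mm and swings about 9 mm towards ledge -y
- clamp_jaw (a joint): how far the moving jaw has been slid back, m: 0 = clamped, 0.065 = stop. Positive is towards ledge -y. Friction about 2.5 N; stays where it is left
- jaw_post (a point): centre of the upright round post (diameter 20 mm, from 45 to 95 mm above the ledge's top) on the moving jaw; push it towards ledge -y to slide the jaw. The jaw block below is 70 mm (x) by 20 mm (y); its 12 mm thick lip hooks 25 mm round the held offcut's far (+x) face, so that piece cannot leave to the bin until the jaw is slid back
- held_center (a point): centre of the clamped wood offcut, 60 (x) by 90 (y) by 38 mm high, between the jaws; axes parallel to the ledge's at the start
- plank_center (a point): centre of a loose flat wood offcut, 55 (x) by 75 (y) by 38 mm high, on the ledge on the +y side of the clamp
- stub_center (a point): centre of a loose square wood post stub, 62 by 62 by 46 mm high, on the ledge on the +y side of the clamp
- scraper: bystander: silicone scraper lying on the ledge in line with the loose offcuts, 153 mm long along its x (blade at +x, 66 mm wide), 16 mm high; origin under it, 82 mm from the handle's end
- wiper: bystander: black wiper arm, 350 mm long, lying on the table along x to the left of the ledge, 22 mm high; origin under its middle
- funnel: bystander: grey plastic funnel standing mouth down on the table to the right, 112 mm across, 115 mm high; origin at the centre of its underside
- jug: bystander: closed yellow jug on the table to the right, 110 x 150 mm, 236 mm high; origin at the centre of its underside
- bottle: bystander: white bottle on the table at the far right, diameter 68 mm, 190 mm high; origin at the centre of its underside
- can: bystander: metal can on the table at the far left, diameter 100 mm, 120 mm high; origin at the centre of its underside
- offcut_held: the clamped wood offcut (see held_center); origin at the centre of its underside
- offcut_plank: the flat loose offcut (see plank_center); origin at the centre of its underside
- offcut_stub: the square loose offcut (see stub_center); origin at the centre of its underside

How it is judged:
By the outcome, as a careful person would: the job done as asked, in the order asked, and still so for the second after the job is handed in, with the robot touching nothing.
It also fails if it takes over 48 s, if anything falls off the work surface, if the arm or the gripper's body presses on something with over 40 N, if the wrist force passes 120 N, or if a joint passes its speed limit or range.

ROBOT

A 6-joint arm with a two-finger parallel gripper is mounted at the origin on the work surface. World frame = base frame: x ahead of the robot, y to its left, z up, the work surface at z = 0. Lengths are in mm, angles in rad, forces in N, time in s.
With the tool pointing down it reaches from about 300 to 875 mm from the base axis. Payload 6.4 kg.
Tool frame: the origin (TCP) lies at the very end of the fingers, on their centre line; the grasp point (between the pads) lies 19 mm behind it; z points along the fingers, y is the direction in which the jaws open and shut (so a half turn about z gives the same grasp; the last joint's range is limited). The gripper opens to 88 mm and grips with 3 to 60 N. Pads are 18 mm wide; open, the fingers measure 123 mm over their backs; the gripper's body (75 mm by 187 mm) begins 45 mm behind the grasp point.
Start: joints at [-1.479, 0.181, 1.607, -0, 1.354, -0.206], TCP at [168.731, -549.701, 238.714] pointing down, gripper open.
Joint ranges: [-2.99, 2.99], [-0.89, 2.07], [0.3, 2.58], [-1.14, 4.28], [0, 2.63], [-3.12, 3.12]. Speed limits (rad/s): [2.57, 2.57, 3.01, 3.14, 3.14, 3.14].

INTERFACE

Orientations are given as a rotation vector (axis times angle).
In Python, from station import bot gives the robot as it stands.
- The arm moves only by the tool drive_tool, never from a script. Its argument "commands" is a list that holds one entry, the list of rows, each a list of 4 numbers: the shift along the tool's x, y, z in m, then the turn about the tool's z in degrees. A call has 1 to 20 rows; each row is the pose to reach, as a shift and turn from the pose measured when the call began, along the tool's axes at that moment; what a row does not reach only later rows make up. A row lasts 1/10 s, in which the tool goes at most 50 mm and 8.59 degrees, less where a joint would pass 70% of its speed; a pose out of reach is approached as far as the arm can. A call with a gripper value outside its range is refused whole. "hand" is the finger opening in m, from 0 to 0.0881, set as the call begins (left out, the last holds). The fingers move at their own pace and stop on an object; "force" is the grip in N (left out, the last holds). Time passes only in rows, so rows that repeat a pose let the fingers close. It gives the time, the measured TCP pose, the force and the opening at its end, in the units of the state.
- bot.get_state(): the state, without advancing time (a new reading comes with each control period).
- bot.get_image(name): name is "scene" or "top" or "wrist"; returns the picture (384x512x3 uint8, red, green, blue); there is no depth.
- bot.camera_params(name): a dict with "camera_matrix" (3x3 intrinsics, pixels), "k1" (the pictures are not rectified: a ray, as slopes to the right and down, at radius r is drawn at 1 + k1 r^2 times it, then the intrinsics apply), "view" (4x4, takes a point from world to camera coordinates); the wrist camera has in their place "mount" (4x4, takes a point from camera to tool coordinates, whose origin is the TCP and whose axes are the flange's). Camera axes: x right, y down, z forward; pixel columns grow to the right and rows downward; lengths in mm; the calibration is good to about 2 mm. A picture is of the moment at which its call begins: read the wrist's pose just before it. camera_params takes no time and is no camera call.
- bot.close_job(): hands the job in, once; it reports no verdict.
The state is a dict: "time_s": time; "joint_positions": joint angles; "joint_vel": joint speeds; "effort": joint torques, N m; "position": TCP position; "orientation": TCP orientation; "contact_force": force on the tool from outside, world axes, zero at the start; "torque": the same for the moment, N m; "width": opening from 0.0 (shut) to 1.0 (fully open).
Only numpy, scipy, OpenCV 4.12 (cv2) and the standard library are available. Lean on these libraries where they do the work, as an engineer would, in place of code of your own. Each camera call takes 0.05 s, during which the arm holds its last target.

## Working session

There is one attempt and no reset: what is moved stays moved. The work goes in short steps, Python scripts to look and compute and a tool call to move; the robot and the scene stay as the last step left them, time stands still between calls to the robot, and variables do not carry over. Pictures are saved under pics/ and viewed, and the job is handed in when it is done.

Besides the shell and the picture viewer there is one more tool, called as name(argument=value, ...), one argument or row to a line, values as JSON. drive_tool: Moves the arm, as the interface text tells. Its arguments: {"type":"object","properties":{"commands":{"type":"array"},"hand":{"type":"number"},"force":{"type":"number"}},"required":["commands"]}

```bash
ls; mkdir -p pics
cat > h.py <<'E'
import numpy as np, cv2
from station import bot
from scipy.spatial.transform import Rotation as R
def save(name,fn):
    im=bot.get_image(name); cv2.imwrite('pics/'+fn,cv2.cvtColor(im,cv2.COLOR_RGB2BGR)); return im
def ray(cam,u,v,T=None):
    p=bot.camera_params(cam);K=np.array(p['camera_matrix'],float)
    xd=np.array([(u-K[0,2])/K[0,0],(v-K[1,2])/K[1,1]]);x=xd.copy()
    for _ in range(30): x=xd/(1+p['k1']*(x@x))
    d=np.array([x[0],x[1],1.])
    if cam=='wrist':
        M=T@np.array(p['mount'])
    else: M=np.linalg.inv(np.array(p['view']))
    return M[:3,3],M[:3,:3]@d
def onz(cam,u,v,z,T=None):
    o,d=ray(cam,u,v,T);return o+d*(z-o[2])/d[2]
def proj(cam,P,T=None):
    p=bot.camera_params(cam);K=np.array(p['camera_matrix'],float)
    V=np.array(p['view']) if cam!='wrist' else np.linalg.inv(T@np.array(p['mount']))
    c=V[:3,:3]@np.asarray(P,float)+V[:3,3];x=c[:2]/c[2];x=x*(1+p['k1']*(x@x))
    return x*[K[0,0],K[1,1]]+[K[0,2],K[1,2]]
def T():
    s=bot.get_state();M=np.eye(4);M[:3,:3]=R.from_rotvec(s['orientation']).as_matrix();M[:3,3]=s['position'];return M
E
python3 - <<'E'
from h import *
print(bot.get_state())
for n in ('scene','top'):
    save(n,n+'0.png'); p=bot.camera_params(n);print(np.linalg.inv(np.array(p['view'])).round(2),p['camera_matrix'],p['k1'])
print(T().round(3)); print(bot.camera_params('wrist'))
E
```

```text
pics
{'time_s': 0.0, 'joint_positions': array([-1.47926182e+00,  1.81513405e-01,  1.60794050e+00,  8.26215766e-06,
        1.35380355e+00, -2.06326757e-01]), 'joint_vel': array([-6.87911753e-04, -4.95432984e-04,  1.82022573e-03,  3.05267274e-04,
        3.80525576e-05,  1.91382009e-04]), 'effort': array([-2.74601800e-03, -4.33870375e+01, -3.41848326e+01,  7.00769085e-02,
        3.86233418e-02, -1.44859914e-04]), 'position': array([ 168.70621521, -549.16561255,  237.85830085]), 'orientation': array([-3.10517343e+00, -4.65902354e-01, -1.62576530e-04]), 'contact_force': array([-0.22832274, -0.4722887 ,  0.0657414 ]), 'torque': array([-0.02776011,  0.00732544, -0.00554953]), 'width': 0.9976141014721158}
[[ 8.70000e-01  3.70000e-01 -3.10000e-01  9.81010e+02]
 [ 4.80000e-01 -6.90000e-01  5.30000e-01 -7.07690e+02]
 [-2.00000e-02 -6.20000e-01 -7.90000e-01  1.21483e+03]
 [ 0.00000e+00  0.00000e+00  0.00000e+00  1.00000e+00]] [[374.11105118   0.         257.3382954 ]
 [  0.         374.11105118 191.26599363]
 [  0.           0.           1.        ]] -0.014636110205170062
[[ 2.00000e-02 -9.90
[... 422 characters left out ...]
.56000e-01  2.00000e-03 -5.49204e+02]
 [ 0.00000e+00 -2.00000e-03 -1.00000e+00  2.37937e+02]
 [ 0.00000e+00  0.00000e+00  0.00000e+00  1.00000e+00]]
{'camera_matrix': array([[328.81643763,   0.        , 250.63980718],
       [  0.        , 328.81643763, 188.31436115],
       [  0.        ,   0.        ,   1.        ]]), 'k1': 0.022571146930328193, 'mount': array([[ 1.01297233e-03, -9.58429936e-01, -2.85326184e-01,
         7.36814250e+01],
       [ 9.99999483e-01,  9.46174401e-04,  3.71960027e-04,
        -1.11178919e+00],
       [-8.65292946e-05, -2.85326413e-01,  9.58430399e-01,
        -1.46064084e+02],
       [ 0.00000000e+00,  0.00000000e+00,  0.00000000e+00,
         1.00000000e+00]])}
```

View pics/scene0.png

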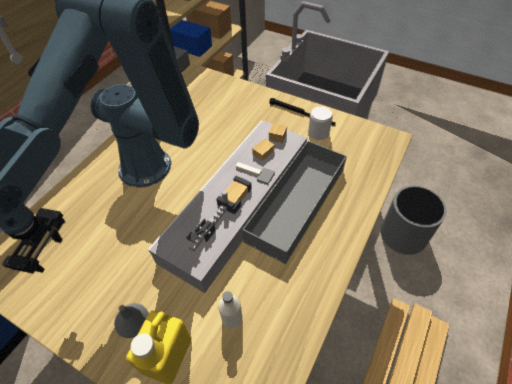

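View pics/top0.png

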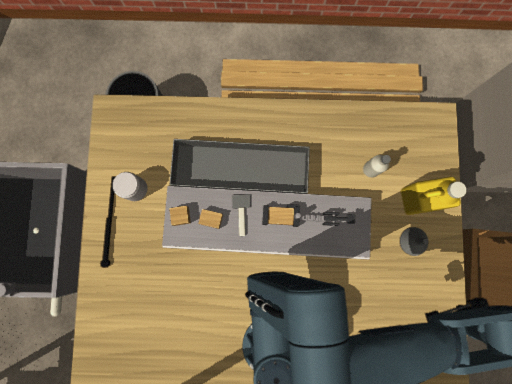

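Run:
```python
import cv2
im=cv2.imread('pics/top0.png');cv2.imwrite('pics/top0z.png',cv2.resize(im[60:250,70:340],None,fx=2.9,fy=2.9,interpolation=cv2.INTER_CUBIC))
im=cv2.imread('pics/scene0.png');cv2.imwrite('pics/scene0z.png',cv2.resize(im[110:330,60:330],None,fx=2.7,fy=2.7,interpolation=cv2.INTER_CUBIC))
```

```text
(no output)
```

View pics/top0z.png

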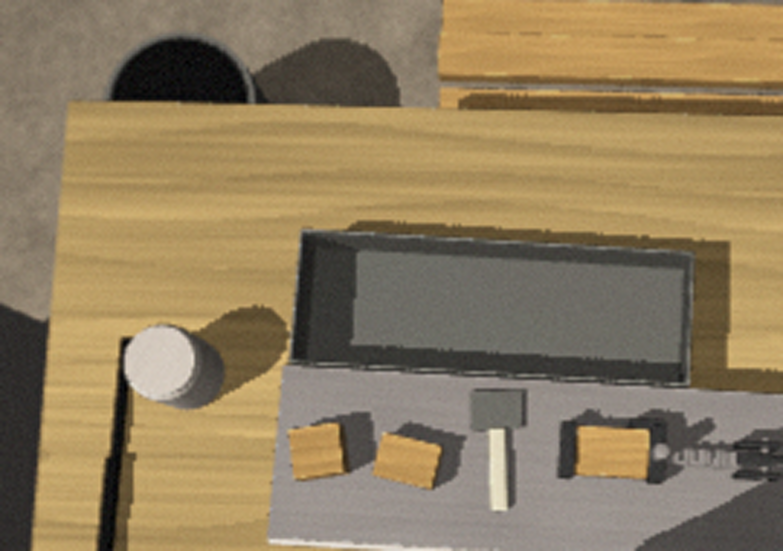

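View pics/scene0z.png

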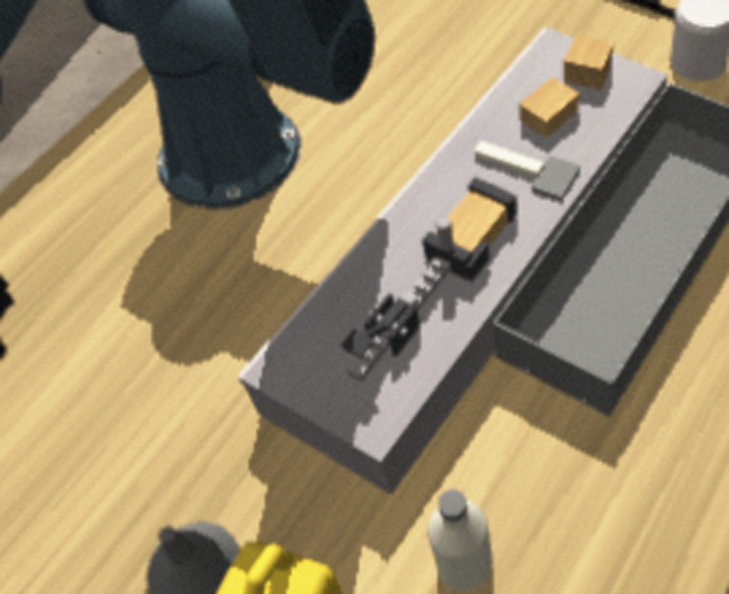

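The two overhead views show the ledge (top view corners at about (166,186), (163,246), (369,257), (371,198)) and the bin beyond it. The stub and plank are at (179,215) and (210,218), the scraper at (241,212), the held piece at (281,216) and the pawl tail at about (343,218).

```bash
cat >> h.py <<'E'
def wood(im,roi):
    hsv=cv2.cvtColor(im,cv2.COLOR_RGB2HSV);m=cv2.inRange(hsv,(8,90,90),(25,255,255))
    k=np.zeros_like(m);x0,y0,x1,y1=roi;k[y0:y1,x0:x1]=m[y0:y1,x0:x1];return k
E
python3 - <<'E'
from h import *
im=cv2.cvtColor(cv2.imread('pics/top0.png'),cv2.COLOR_BGR2RGB)
for u,v in [(166,186.5),(163,247),(369,258),(371,198.5)]: print('ledge',onz('top',u,v,100).round(0))
m=wood(im,(166,195,330,235))
c,_=cv2.findContours(m,cv2.RETR_EXTERNAL,cv2.CHAIN_APPROX_NONE)
for k in c:
    if cv2.contourArea(k)>40:
        r=cv2.minAreaRect(k);b=cv2.boxPoints(r);print(r);
        print(np.array([onz('top',*q,140)[:2] for q in b]).round(0).tolist(), onz('top',*r[0],140).round(0))
for u,v in [(297.8,216),(343,218),(351,217),(265,215.5)]: print(onz('top',u,v,165).round(0),onz('top',u,v,145).round(0))
E
```

```text
ledge [582. 405. 100.]
ledge [360. 404. 100.]
ledge [ 335. -347.  100.]
ledge [ 553. -358.  100.]
((209.82354736328125, 218.20591735839844), (21.100597381591797, 15.522278785705566), 14.03624439239502)
[[447.0, 275.0], [501.0, 264.0], [484.0, 190.0], [430.0, 202.0]] [465. 233. 140.]
((280.5, 215.5), (17.0, 25.0), 90.0)
[[510.0, 26.0], [512.0, -64.0], [451.0, -65.0], [449.0, 25.0]] [480. -20. 140.]
((178.5399932861328, 215.27996826171875), (18.24335479736328, 17.677669525146484), 81.8698959350586)
[[501.0, 382.0], [511.0, 320.0], [447.0, 308.0], [436.0, 369.0]] [474. 345. 140.]
[478. -79. 165.] [479. -81. 145.]
[ 474. -238.  165.] [ 475. -243.  145.]
[ 478. -267.  165.] [ 479. -272.  145.]
[477.  36. 165.] [479.  36. 145.]
```

drive_tool(
  commands=[
    [[0.03,-0.01,-0.045,0],[0.07,-0.04,-0.08,6],[0.11,-0.07,-0.09,12],[0.15,-0.1,-0.09,19],[0.19,-0.13,-0.09,19],[0.23,-0.155,-0.09,19],[0.27,-0.18,-0.09,19],[0.31,-0.21,-0.09,19],[0.345,-0.235,-0.09,19],[0.37,-0.25,-0.09,19],[0.37,-0.25,-0.09,19],[0.37,-0.25,-0.09,19]],
  ],
  hand=0.0,
)

```text
time_s: 1.3
position: [449.0, -201.4, 328.0]
orientation: [-3.14, 0.05, 0.002]
contact_force: [0.3, 0.1, -0.4]
width: 0.007
```

Run:
```python
from h import *
s=bot.get_state();print(s['time_s'],s['joint_vel'].round(3));M=T();print(M.round(3));np.save('w1.npy',M);im=save('wrist','w1.png');s=bot.get_state();print(s['contact_force'],s['width'])
save('top','top1.png')
```

```text
1.3 [-0.042 -0.003  0.004 -0.004  0.001 -0.001]
[[ 9.99000e-01 -3.20000e-02 -1.00000e-03  4.48968e+02]
 [-3.20000e-02 -9.99000e-01  2.00000e-03 -2.01397e+02]
 [-1.00000e-03 -2.00000e-03 -1.00000e+00  3.27992e+02]
 [ 0.00000e+00  0.00000e+00  0.00000e+00  1.00000e+00]]
[-0.27449996 -0.19071315  0.15741191] 0.002102626401617929
```

View pics/w1.png

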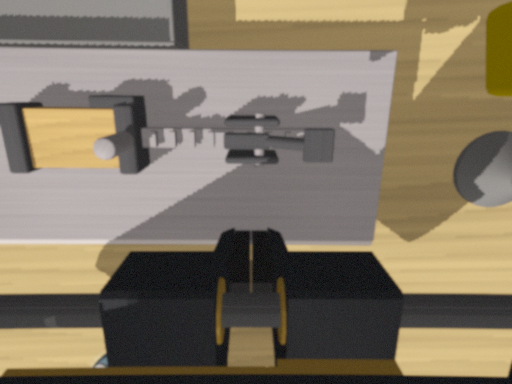

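The wrist view shows the tail pad at (304..334,129..161), post top at (105,148), held piece face at about (25..118,107..169), ledge right corners at (396,51) and (374,243), and a bin corner at (187,47).

Run:
```python
from h import *
M=np.load('w1.npy')
def w(u,v,z): return onz('wrist',u,v,z,M)
def rel(p): return (M[:3,:3].T@(p-M[:3,3])).round(0)
for n,u,v,z in [('tail',319,145,169),('tailL',304,145,169),('tailR',334,145,169),('post',105,148,195),('heldTL',25,107,138),('heldBL',34,169,138),('fixTL',1,103,145),('jawRtop',145,97,145),('jawRbot',142,173,145),('ledFR',396,51,100),('ledNR',374,243,100),('ledgeNL',0,243,100),('ledgeFL',190,49,100),('bin',187,47,88),('cheekR',278,155,146),('cheekL',226,155,146)]:
    p=w(u,v,z);print(n,p.round(0),rel(p))
print(proj('top',w(105,148,195)),proj('scene',w(105,148,195)),proj('scene',w(319,145,169)))
im=cv2.imread('pics/scene0.png');cv2.imwrite('pics/sz2.png',cv2.resize(im[185:260,170:260],None,fx=7,fy=7,interpolation=cv2.INTER_CUBIC))
```

```text
tail [ 471. -264.  169.] [ 25.  63. 159.]
tailL [ 472. -251.  169.] [ 25.  49. 159.]
tailR [ 471. -278.  169.] [ 25.  76. 159.]
post [479. -77. 195.] [  26. -125.  133.]
heldTL [512.  20. 138.] [  56. -223.  190.]
heldBL [450.  25. 138.] [  -6. -226.  190.]
fixTL [517.  37. 145.] [  60. -240.  183.]
jawRtop [ 519. -101.  145.] [  67. -103.  183.]
jawRbot [444. -88. 145.] [  -8. -113.  183.]
ledFR [ 556. -356.  100.] [112. 151. 228.]
ledNR [ 335. -350.  100.] [-109.  153.  228.]
ledgeNL [350. 112. 100.] [-109. -310.  229.]
ledgeFL [ 565. -140.  100.] [114. -65. 228.]
bin [ 569. -135.   88.] [118. -70. 240.]
cheekR [ 459. -228.  146.] [ 11.  27. 182.]
cheekL [ 460. -176.  146.] [ 11. -26. 182.]
[298.1349193  215.03909434] [223.58738579 192.00200606] [191.81245417 236.06795874]
```

View pics/sz2.png

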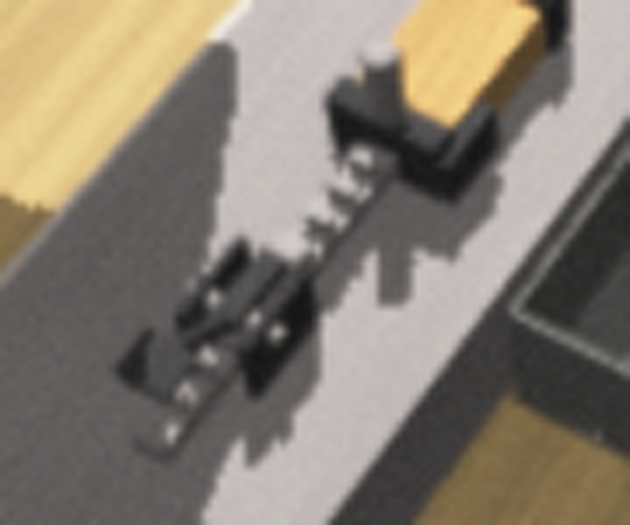

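drive_tool(
  commands=[
    [[0.01,0.025,0.04,0],[0.02,0.055,0.08,0],[0.025,0.071,0.12,0],[0.025,0.071,0.145,0],[0.025,0.071,0.15,0],[0.025,0.071,0.155,0],[0.025,0.071,0.16,0],[0.025,0.071,0.165,0],[0.025,0.071,0.17,0],[0.025,0.071,0.174,0],[0.025,0.071,0.174,0]],
  ],
)

```text
time_s: 2.5
position: [471.0, -274.3, 154.1]
orientation: [-3.14, 0.054, 0.001]
contact_force: [1.3, -2.4, 1.5]
width: 0.002
```

Run:
```python
from h import *
M=T();print(M[:3,3].round(1));np.save('w2.npy',M);im=save('wrist','w2.png');s=bot.get_state();print(s['contact_force'])
```

```text
[ 471.  -274.3  154.1]
[ 0.45235762 -2.07669004  1.17769848]
```

View pics/w2.png

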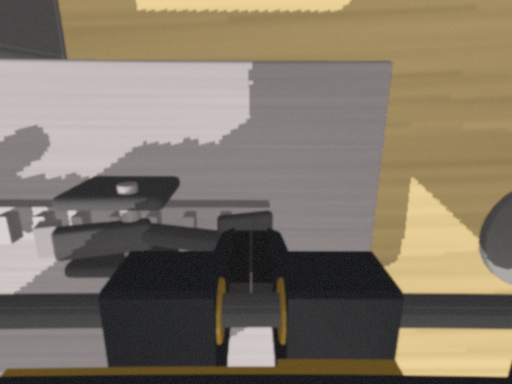

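The pad is under the closed fingertips and moving, with about 2 N on the tool. I'll continue to the stop.

drive_tool(
  commands=[
    [[0,0.002,0.003,0],[0,0.003,0.006,0],[0,0.004,0.009,0],[0,0.004,0.011,0],[0,0.004,0.011,0]],
  ],
)

```text
time_s: 3.05
position: [471.0, -278.2, 143.9]
orientation: [-3.14, 0.054, 0.001]
contact_force: [-1.7, 1.9, 7.7]
width: 0.007
```

drive_tool(
  commands=[
    [[0,0,0.001,0],[0,0,0.002,0],[0,0,0.002,0]],
  ],
)

```text
time_s: 3.35
position: [471.3, -278.5, 143.5]
orientation: [-3.14, 0.054, 0.0]
contact_force: [-3.3, 3.4, 13.2]
width: 0.004
```

drive_tool(
  commands=[
    [[0,0,-0.03,0],[0,0,-0.07,0],[0,-0.035,-0.075,0],[0,-0.08,-0.075,0],[0,-0.125,-0.075,0],[0,-0.17,-0.075,0],[0,-0.215,-0.075,0],[0.001,-0.241,-0.07,0],[0.001,-0.241,-0.06,0],[0.001,-0.241,-0.06,0]],
  ],
)

```text
time_s: 4.35
position: [479.4, -37.2, 201.8]
orientation: [-3.14, 0.051, 0.005]
contact_force: [0.7, 1.0, 0.1]
width: 0.007
```

Run:
```python
from h import *
M=T();print(M[:3,3].round(1));np.save('w3.npy',M);im=save('wrist','w3.png');s=bot.get_state();print(s['contact_force'])
M1=np.load('w1.npy');P=onz('wrist',105,148,195,M1);print((M[:3,:3].T@(P-M[:3,3])).round(1),proj('wrist',P,M))
```

```text
[479.4 -37.2 201.8]
[0.40602646 0.39918026 0.02195027]
[ 0.6 40.   6.8] [331.44208172 239.69733144]
```

View pics/w3.png

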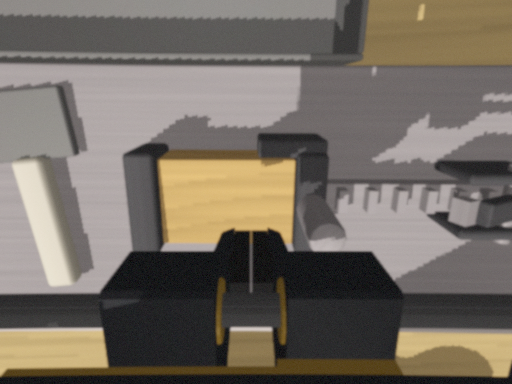

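drive_tool(
  commands=[
    [[0,0,0.025,0],[0,0,0.045,0],[0,0.005,0.045,0],[0,0.012,0.045,0],[0,0.022,0.045,0],[0,0.032,0.045,0],[0,0.042,0.045,0],[0,0.052,0.045,0],[0,0.062,0.045,0],[0,0.07,0.045,0],[0,0.07,0.045,0]],
  ],
)

```text
time_s: 5.5
position: [477.8, -109.6, 157.9]
orientation: [3.141, -0.055, -0.002]
contact_force: [-0.1, 0.5, -0.8]
width: 0.003
```

drive_tool(
  commands=[
    [[0,0.003,0,0],[0,0.006,0,0],[0,0.008,0,0],[0,0.008,0,0]],
  ],
)

```text
time_s: 5.9
position: [477.5, -115.0, 157.7]
orientation: [-3.137, 0.054, 0.002]
contact_force: [0.5, 13.5, 3.0]
width: 0.006
```

Run:
```python
from h import *
M=T();print(M[:3,3].round(1));np.save('w4.npy',M);im=save('wrist','w4.png');s=bot.get_state();print(s['contact_force'])
```

```text
[ 477.5 -115.   157.7]
[ 1.57006097 12.3142572   3.61275716]
```

View pics/w4.png

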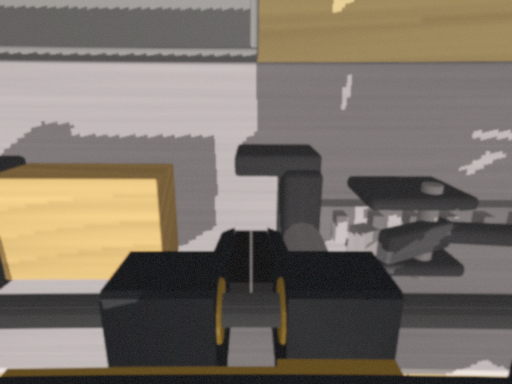

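drive_tool(
  commands=[
    [[0,-0.02,0,0],[-0.02,-0.055,0,0],[-0.045,-0.09,0,0],[-0.06,-0.098,0,0],[-0.06,-0.098,0.02,0],[-0.06,-0.098,0.043,0],[-0.06,-0.098,0.043,0]],
  ],
  hand=0.025,
)

```text
time_s: 6.65
position: [419.0, -14.2, 113.2]
orientation: [-3.136, 0.053, 0.008]
contact_force: [-0.6, 0.5, 0.3]
width: 0.283
```

Run:
```python
from h import *
M=T();print(M.round(3));np.save('w5.npy',M);im=save('wrist','w5.png');s=bot.get_state();print(s['contact_force'],s['width'])
```

```text
[[ 9.99000e-01 -3.40000e-02 -5.00000e-03  4.19038e+02]
 [-3.40000e-02 -9.99000e-01  5.00000e-03 -1.42320e+01]
 [-5.00000e-03 -5.00000e-03 -1.00000e+00  1.13178e+02]
 [ 0.00000e+00  0.00000e+00  0.00000e+00  1.00000e+00]]
[ 1.19190046  0.5866927  -0.18911204] 0.2812894343366951
```

View pics/w5.png

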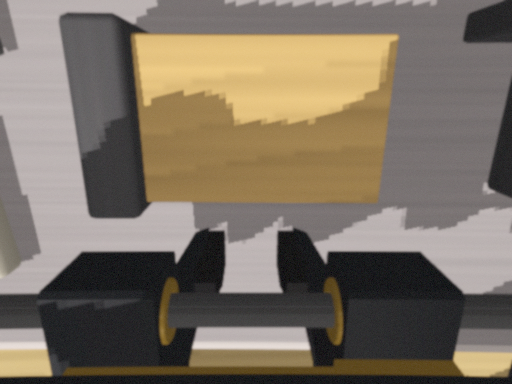

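drive_tool(
  commands=[
    [[0.01,0.004,-0.002,0],[0.024,0.004,-0.002,0],[0.038,0.004,-0.002,0],[0.052,0.004,-0.002,0],[0.066,0.004,-0.002,0],[0.08,0.004,-0.002,0],[0.094,0.004,-0.002,0],[0.108,0.004,-0.002,0],[0.122,0.004,-0.002,0],[0.136,0.004,-0.002,0],[0.15,0.004,-0.002,0],[0.162,0.004,-0.002,0],[0.172,0.004,-0.002,0],[0.172,0.004,-0.002,0],[0.172,0.004,-0.002,0]],
  ],
)

```text
time_s: 8.2
position: [591.9, -24.7, 116.0]
orientation: [-3.137, 0.053, 0.006]
contact_force: [-0.3, 0.1, -0.1]
width: 0.283
```

Run:
```python
from h import *
M=T();print(M[:3,3].round(1));s=bot.get_state();print(s['contact_force']);im=save('scene','s6.png');im=cv2.imread('pics/s6.png');cv2.imwrite('pics/s6z.png',cv2.resize(im[110:310,140:360],None,fx=2.9,fy=2.9,interpolation=cv2.INTER_CUBIC))
save('wrist','w6.png')
```

```text
[591.9 -24.7 116. ]
[-0.26714399  0.1136732  -0.07476691]
```

View pics/s6z.png

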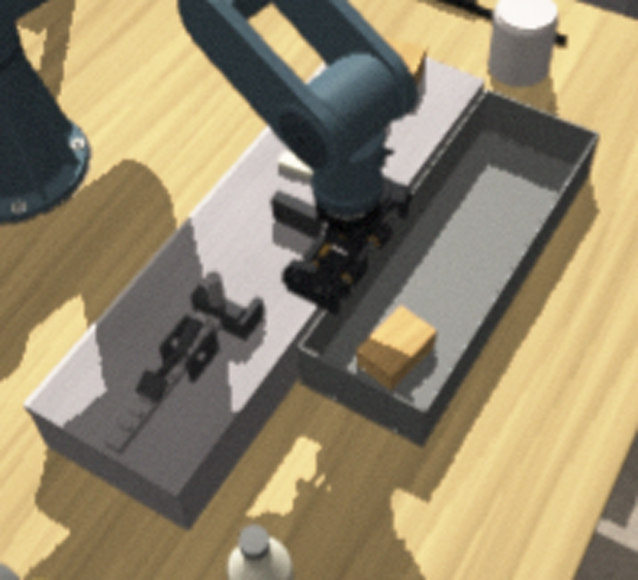

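View pics/w6.png

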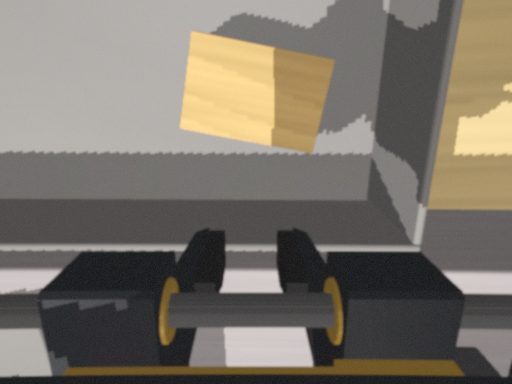

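The held offcut lies in the bin and the jaw is still back. Next is the plank.

drive_tool(
  commands=[
    [[0,0,-0.045,0],[-0.015,-0.02,-0.085,0],[-0.045,-0.055,-0.09,0],[-0.075,-0.09,-0.09,0],[-0.105,-0.13,-0.09,0],[-0.135,-0.165,-0.09,0],[-0.165,-0.2,-0.09,0],[-0.195,-0.235,-0.09,0],[-0.205,-0.248,-0.09,0],[-0.205,-0.248,-0.09,0],[-0.205,-0.248,-0.09,0]],
  ],
)

```text
time_s: 9.4
position: [395.3, 229.8, 208.0]
orientation: [-3.137, 0.052, 0.005]
contact_force: [-0.3, -0.3, 0.5]
width: 0.285
```

Run:
```python
from h import *
M=T();print(M.round(3));np.save('w7.npy',M);im=save('wrist','w7.png')
m=wood(im,(0,0,512,250));c,_=cv2.findContours(m,cv2.RETR_EXTERNAL,cv2.CHAIN_APPROX_NONE)
for k in c:
    if cv2.contourArea(k)>400:
        b=cv2.boxPoints(cv2.minAreaRect(k));print(b.round().tolist());P=[onz('wrist',*q,138,M) for q in b]
        print(np.array(P).round().tolist(),[(M[:3,:3].T@(p-M[:3,3])).round().tolist() for p in P])
```

```text
[[ 9.99000e-01 -3.30000e-02 -3.00000e-03  3.95286e+02]
 [-3.30000e-02 -9.99000e-01  4.00000e-03  2.29796e+02]
 [-4.00000e-03 -4.00000e-03 -1.00000e+00  2.07979e+02]
 [ 0.00000e+00  0.00000e+00  0.00000e+00  1.00000e+00]]
[[307.0, 234.0], [511.0, 234.0], [511.0, 249.0], [307.0, 249.0]]
[[369.0, 192.0, 138.0], [365.0, 49.0, 138.0], [353.0, 47.0, 138.0], [357.0, 191.0, 138.0]] [[-25.0, 39.0, 70.0], [-24.0, 182.0, 69.0], [-36.0, 185.0, 69.0], [-37.0, 40.0, 70.0]]
[[224.0, 249.0], [224.0, 233.0], [277.0, 233.0], [277.0, 249.0]]
[[359.0, 252.0, 138.0], [371.0, 251.0, 138.0], [370.0, 213.0, 138.0], [358.0, 213.0, 138.0]] [[-37.0, -20.0, 70.0], [-24.0, -20.0, 70.0], [-24.0, 18.0, 70.0], [-37.0, 18.0, 70.0]]
[[173.0, 127.0], [191.0, 38.0], [311.0, 62.0], [293.0, 151.0]]
[[447.0, 280.0, 138.0], [499.0, 264.0, 138.0], [483.0, 191.0, 138.0], [429.0, 202.0, 138.0]] [[51.0, -51.0, 70.0], [103.0, -37.0, 70.0], [90.0, 36.0, 70.0], [35.0, 27.0, 70.0]]
[[0.0, 249.0], [0.0, 21.0], [194.0, 21.0], [194.0, 249.0]]
[[364.0, 412.0, 138.0], [511.0, 374.0, 138.0], [508.0, 261.0, 138.0], [359.0, 273.0, 138.0]] [[-37.0, -181.0, 71.0], [111.0, -148.0, 70.0], [112.0, -35.0, 70.0], [-37.0, -42.0, 70.0]]
```

View pics/w7.png

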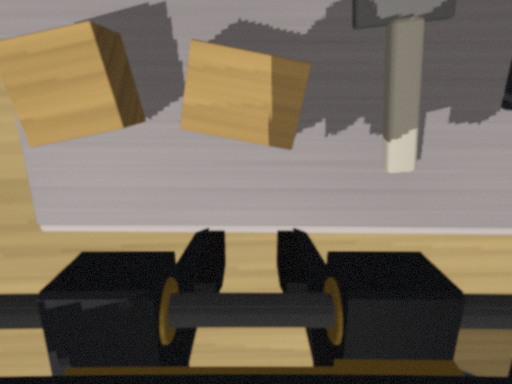

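Plank face at (173..311, 38..151), the stub at its left with clearance, and the scraper well to its right at (355..455).

drive_tool(
  commands=[
    [[0.005,-0.006,0.045,0],[0.01,-0.006,0.085,0],[0.01,-0.006,0.092,0],[0.015,-0.006,0.092,0],[0.028,-0.006,0.092,0],[0.042,-0.006,0.092,0],[0.056,-0.006,0.092,0],[0.07,-0.006,0.092,0],[0.084,-0.006,0.092,0],[0.098,-0.006,0.092,0],[0.112,-0.006,0.092,0],[0.126,-0.006,0.092,0],[0.14,-0.006,0.092,0],[0.154,-0.006,0.092,0],[0.168,-0.006,0.092,0],[0.182,-0.006,0.092,0],[0.195,-0.006,0.092,0],[0.202,-0.006,0.092,0],[0.202,-0.006,0.092,0]],
  ],
)

```text
time_s: 11.35
position: [599.5, 228.6, 116.4]
orientation: [-3.137, 0.055, 0.002]
contact_force: [0.5, -0.3, -0.4]
width: 0.283
```

Run:
```python
from h import *
M=T();print(M[:3,3].round(1));save('wrist','w8.png')
```

```text
[599.5 228.6 116.4]
```

View pics/w8.png

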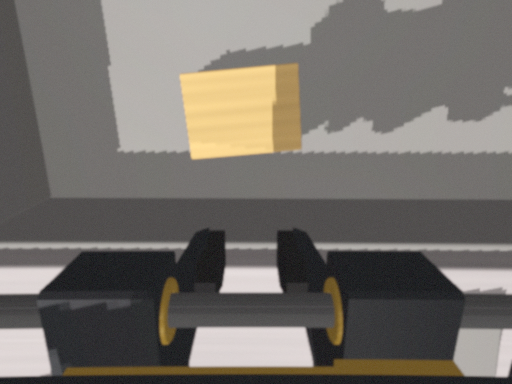

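The plank is in the bin. The stub sits close to the bin's +y end, so I'll nudge it towards -y before sweeping.

drive_tool(
  commands=[
    [[0,0,-0.045,0],[-0.01,-0.015,-0.085,0],[-0.04,-0.045,-0.09,0],[-0.07,-0.08,-0.09,0],[-0.1,-0.12,-0.09,0],[-0.125,-0.155,-0.09,0],[-0.131,-0.177,-0.09,0],[-0.131,-0.177,-0.09,0],[-0.131,-0.177,-0.09,0]],
  ],
  hand=0.0,
)

```text
time_s: 12.3
position: [473.4, 409.8, 207.2]
orientation: [-3.137, 0.052, 0.003]
contact_force: [-0.2, 0.2, -0.6]
width: 0.006
```

Run:
```python
from h import *
M=T();print(M.round(3));np.save('w9.npy',M);im=save('wrist','w9.png');save('top','t9.png')
```

```text
[[ 9.99000e-01 -3.30000e-02 -2.00000e-03  4.73417e+02]
 [-3.30000e-02 -9.99000e-01  4.00000e-03  4.09798e+02]
 [-2.00000e-03 -4.00000e-03 -1.00000e+00  2.07185e+02]
 [ 0.00000e+00  0.00000e+00  0.00000e+00  1.00000e+00]]
```

View pics/w9.png

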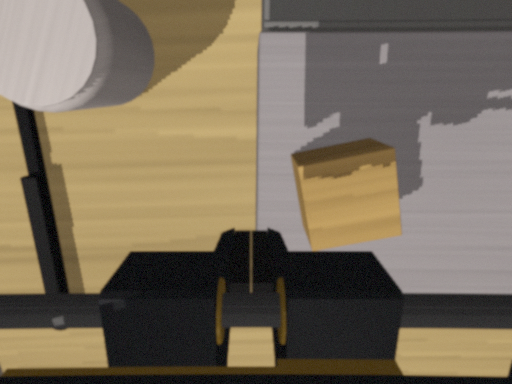

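Run:
```python
from h import *
M=np.load('w9.npy')
for u,v,z in [(294,160,146),(397,149,146),(400,234,146),(312,248,146),(265,30,88),(260,30,100),(258,200,100)]:
    p=onz('wrist',u,v,z,M);print(p.round(),(M[:3,:3].T@(p-M[:3,3])).round())
```

```text
[503. 382. 146.] [31. 27. 61.]
[508. 318. 146.] [38. 91. 61.]
[449. 310. 146.] [-21. 101.  61.]
[440. 370. 146.] [-32.  42.  61.]
[588. 397.  88.] [115.   9. 119.]
[586. 401. 100.] [113.   5. 107.]
[461. 406. 100.] [-12.   5. 107.]
```

drive_tool(
  commands=[
    [[0.003,-0.003,0.045,0],[0.003,-0.003,0.085,0],[0.003,0,0.088,0],[0.003,0.01,0.088,0],[0.003,0.018,0.088,0],[0.003,0.026,0.088,0],[0.003,0.034,0.088,0],[0.003,0.042,0.088,0],[0.003,0.05,0.088,0],[0.003,0.05,0.088,0],[0.003,0.035,0.088,0],[0.003,0.025,0.05,0],[0.003,0.025,0.01,0],[-0.03,0.04,0,0],[-0.065,0.06,0,0],[-0.09,0.08,0,0],[-0.09,0.1,0,0],[-0.09,0.1,0,0]],
  ],
)

```text
time_s: 14.2
position: [380.0, 311.8, 207.0]
orientation: [-3.137, 0.055, 0.004]
contact_force: [0.1, -0.1, 0.2]
width: 0.003
```

Run:
```python
from h import *
M=T();print(M.round(3));np.save('w10.npy',M);im=save('wrist','w10.png')
```

```text
[[ 9.99000e-01 -3.50000e-02 -2.00000e-03  3.79958e+02]
 [-3.50000e-02 -9.99000e-01  4.00000e-03  3.11778e+02]
 [-2.00000e-03 -4.00000e-03 -1.00000e+00  2.07009e+02]
 [ 0.00000e+00  0.00000e+00  0.00000e+00  1.00000e+00]]
```

View pics/w10.png

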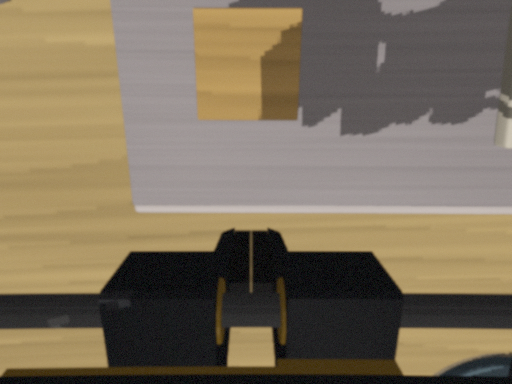

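Run:
```python
from h import *
M=np.load('w10.npy')
for u,v,z in [(197,120,146),(300,120,146),(193,9,146),(302,9,146)]:
    p=onz('wrist',u,v,z,M);print(p.round(),(M[:3,:3].T@(p-M[:3,3])).round())
```

```text
[437. 344. 146.] [ 56. -34.  61.]
[435. 281. 146.] [56. 29. 61.]
[498. 341. 146.] [117. -33.  61.]
[496. 280. 146.] [117.  28.  61.]
```

drive_tool(
  commands=[
    [[0.015,-0.003,0.045,0],[0.03,-0.003,0.085,0],[0.03,-0.003,0.09,0],[0.042,-0.003,0.09,0],[0.056,-0.003,0.09,0],[0.07,-0.003,0.09,0],[0.084,-0.003,0.09,0],[0.098,-0.003,0.09,0],[0.112,-0.003,0.09,0],[0.126,-0.003,0.09,0],[0.14,-0.003,0.09,0],[0.154,-0.003,0.09,0],[0.168,-0.003,0.09,0],[0.182,-0.003,0.09,0],[0.196,-0.003,0.09,0],[0.21,-0.003,0.09,0],[0.22,-0.003,0.09,0],[0.22,-0.003,0.09,0],[0.22,-0.003,0.07,0],[0.22,-0.003,0.03,0]],
  ],
  hand=0.025,
)

```text
time_s: 16.25
position: [597.9, 306.9, 173.1]
orientation: [-3.139, 0.057, 0.016]
contact_force: [0.4, -0.7, -0.6]
width: 0.284
```

Run:
```python
from h import *
M=T();print(M[:3,3].round(1));save('wrist','w11.png')
```

```text
[597.9 306.9 173.1]
```

View pics/w11.png

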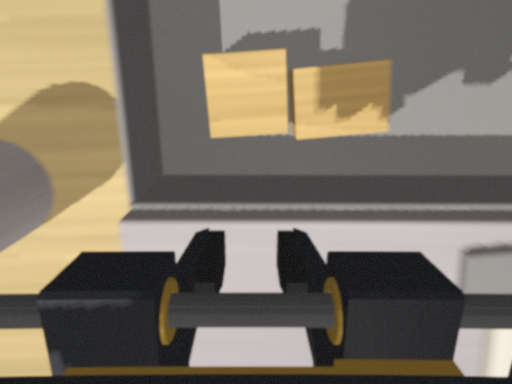

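Stub and plank both lie in the bin at (247,93) and (342,99). I'll move up and back to clear the view, then check everything.

drive_tool(
  commands=[
    [[0,0,-0.05,0],[0,0,-0.1,0],[-0.04,0.02,-0.13,0],[-0.08,0.06,-0.15,0],[-0.12,0.1,-0.15,0],[-0.15,0.14,-0.15,0],[-0.18,0.18,-0.15,0],[-0.2,0.22,-0.15,0],[-0.22,0.26,-0.15,0],[-0.24,0.3,-0.15,0],[-0.24,0.34,-0.15,0],[-0.24,0.38,-0.15,0],[-0.24,0.42,-0.15,0],[-0.24,0.42,-0.15,0],[-0.24,0.42,-0.15,0],[-0.24,0.42,-0.15,0]],
  ],
)

```text
time_s: 17.9
position: [347.1, -102.6, 330.2]
orientation: [-3.134, 0.054, -0.007]
contact_force: [-0.6, -0.4, 0.2]
width: 0.287
```

Run:
```python
from h import *
M=T();print(M[:3,3].round(1));np.save('w12.npy',M);save('wrist','w12.png');save('scene','s12.png');save('top','t12.png');print(bot.get_state()['time_s'])
a=cv2.imread('pics/s12.png')[100:340,100:370];b=cv2.imread('pics/t12.png')[60:300,70:480]
cv2.imwrite('pics/s12z.png',cv2.resize(a,None,fx=2.4,fy=2.4,interpolation=cv2.INTER_CUBIC));cv2.imwrite('pics/t12z.png',cv2.resize(b,None,fx=1.9,fy=1.9,interpolation=cv2.INTER_CUBIC))
```

```text
[ 347.1 -102.6  330.2]
18.05
```

View pics/w12.png

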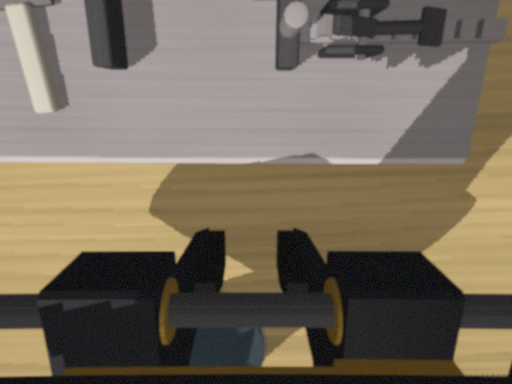

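View pics/s12z.png

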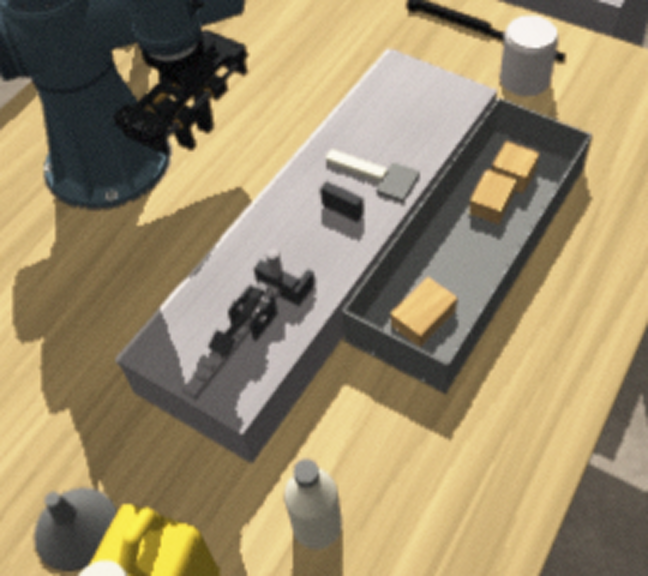

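View pics/t12z.png

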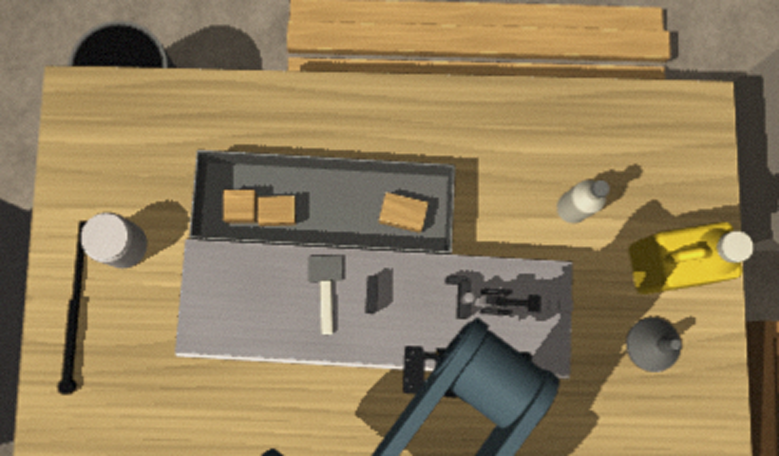

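All three offcuts are in the bin, the jaw is back by the housing and the robot is clear. A quick numerical check of the jaw and the bystanders, then I'll hand in.

Run:
```python
from h import *
M=np.load('w12.npy');M1=np.load('w1.npy')
a=onz('wrist',105,148,195,M1);b=onz('wrist',293,14,195,M);print('jaw travel',np.linalg.norm(b-a).round(1))
print('tail h', onz('wrist',432,27,142,M).round(0))
A=cv2.imread('pics/top0.png').astype(int);B=cv2.imread('pics/t12.png').astype(int)
d=np.abs(A-B).max(2)
for n,r in dict(scraper=(228,190,256,240),can=(108,168,150,205),wiper=(98,176,112,270),bottle=(360,148,395,180),jug=(400,172,470,215),funnel=(398,225,430,258)).items():
    print(n,(d[r[1]:r[3],r[0]:r[2]]>40).mean().round(3))
print(bot.get_state()['contact_force'].round(1)); bot.close_job()
```

```text
jaw travel 60.5
tail h [ 470. -270.  142.]
scraper 0.013
can 0.0
wiper 0.0
bottle 0.0
jug 0.196
funnel 0.328
[ 0.3  1.  -0.2]
the job is handed in; nothing more can be done
```

All three offcuts are in the bin, and the job was handed in at about 18 s of the 48 s allowed.

- **Order of work:** I pressed the pawl tail to its stop (about 25 mm of travel, 13 N). I then pushed the jaw back by its post until it stopped (13.5 N) and left it there. Only then did I sweep out the held piece. The plank followed. I nudged the stub about 30 mm towards -y, away from the bin's end wall, and swept it out too.
- **Last pictures:** They show the three offcuts lying in the bin and nothing on the floor. The jaw is back by the housing, and the tail looks still down, though I did not measure its angle. The robot was clear, with at most 1 N of measured force.
- **A check that disagreed:** Picture points put the jaw travel at 60.5 mm, against 65 mm at the stop. I trust the stop force, because the post was picked by eye near the picture's edge.
- **Other objects:** Comparing the top pictures before and after showed no change for the can, wiper and bottle, and 1% of pixels for the scraper. The jug (20%) and funnel (33%) areas did change. I put that down to the arm and its shadow being there in the first picture. They look in place by eye, but I did not measure them.
- **Handing in:** These last numbers came from the same script that handed the job in, so I had not read them beforehand.

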